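Hold the hatch hinge leaf on its jamb, eyes in line

ROBOT

A 6-joint arm with a two-finger parallel gripper is mounted at the origin on the work surface. World frame = base frame: x ahead of the robot, y to its left, z up, the work surface at z = 0. Lengths are in m, angles in rad, forces in N, time in s.
With the tool pointing down it reaches from about 0.35 to 0.775 m from the base axis. Payload 5.5 kg.
Tool frame: the origin (TCP) lies between the finger pads; the fingertips stand 19 mm ahead of it and the grasp point (between the pads) is the TCP; z points along the fingers, x is the direction in which the jaws open and shut, and the axes are right-handed (so a half turn about z gives the same grasp; the last joint's range is limited). The gripper opens to 85 mm and grips with 20 to 120 N. Pads are 22 mm wide; open, the fingers measure 114 mm over their backs; the gripper's body (76 mm by 85 mm) begins 54 mm behind the grasp point. The pads swing forward as they close: fully open they stand 13 mm farther back than shut.
Start: joints at [-1.404, 0.313, 0.046, 1.304, 0, 1.431], TCP at [0.174, -0.548, 0.25] pointing down, gripper open.
Joint ranges: [-2.76, 2.76], [-0.86, 1.69], [-1.03, 1.26], [-2.2, 2.34], [-1.47, 1.5], [-3.14, 3.14]. Speed limits (rad/s): [2.57, 2.57, 3.14, 3.14, 3.14, 3.14].

INTERFACE

Orientations are given as a unit quaternion [w, x, y, z].
In Python, from workcell import env gives the robot as it stands. The module is installed in compiled form; this text tells all that it offers.
- The arm moves only by the tool carry_out, never from a script. Its argument "steps" is a list of rows, each a list of 7 numbers: the gripper command: -1 is shut, 1 is fully open, values between are in proportion, then the shift along the tool's x, y, z in m, then the turn, a rotation vector about the tool's x, y, z in rad. A call has 1 to 20 rows; each row shifts and turns the commanded pose from where the row before left it, along the tool's axes as they then stand; what a row does not reach is not made up. A row lasts 1/8 s, in which the tool goes at most 62.5 mm and 10.7 degrees, less where a joint would pass 70% of its speed; a pose out of reach is approached as far as the arm can. A call with a gripper value outside its range is refused whole. The fingers move at their own pace and stop on an object; "grip_force" is the grip in N (left out, the last holds). Time passes only in rows, so rows that do not move let the fingers close. It gives the time, the measured TCP pose, the force and the opening at its end, in the units of the state.
- env.get_state(): the state, without advancing time (a new reading comes with each control period).
- env.read_camera(name): name is "scene" or "top" or "wrist"; returns a dict with "color" (480x640x3 uint8, red, green, blue), "K" (3x3 intrinsics, pixels), "R" (3x3) and "t" (3): a world point X has camera coordinates R X + t. Camera axes: x right, y down, z forward; pixel columns grow to the right and rows downward; lengths in m; the calibration is good to about 2 mm. A picture is of the moment at which its call begins. There is no depth.
- env.hand_in(): hands the job in, once; it reports no verdict.
The state is a dict: "clock": time; "joint_pos": joint angles; "qvel": joint speeds; "tau": joint torques, N m; "tcp_pos": TCP position; "orientation": TCP orientation; "wrist_force": force on the tool from outside, world axes, zero at the start; "ft_torque": the same for the moment, N m; "finger_gap": finger opening in m.
Only numpy, scipy, OpenCV 4.12 (cv2) and the standard library are available. Lean on these libraries where they do the work, as an engineer would, in place of code of your own. Each camera call takes 0.05 s, during which the arm holds its last target. There are 200 camera calls.

TASK

First drop the loose hinge pin into the yellow parts pot so that it cannot roll off the table, and leave the pot standing. Then pick up the loose brass hinge leaf and bring its knuckle down between the two brass knuckles on the blue jamb block, plate level and pointing away from the block, so that the three knuckle holes line up well enough for the pin to pass. Finish while still holding the leaf there in the gripper, not leaning it on the jamb block, and leave the other things on the table where they are.

Things in the scene. Friction and masses are not known exactly. Their poses are not given: they have to be found in the camera images.
- pin: loose steel hinge pin lying on the table, mass about 60 g: round shaft 10 mm thick and 74 mm long along its x axis (x from -37 to 37 mm), then a flat T head 8 mm long, 16 mm wide (y), 10 mm high at its +x end (x from 37 to 45 mm). Origin on the underside at mid shaft (5 mm below the shaft's axis); z up as it lies.
- pot: yellow plastic parts pot, loose, round and open at the top: 110 mm across at the rim, 96 mm at the foot, 70 mm tall, wall 4 mm, floor 5 mm, mass 0.3 kg. Origin at the centre of its underside, z up.
- leaf: loose brass hinge leaf lying flat, 0.2 to 0.4 kg: plate 80 (x) by 44 (y) by 12 mm thick; beyond its +x end, on a 26 mm wide neck, a knuckle along y (26 mm across, 30 mm long, 16 mm hole), undersides flush. Origin at the centre of the plate's underside, z up; centre of mass about 15 mm towards +x, where it can be gripped across the 44 mm.
- leaf_eye (a point): centre of the loose leaf's knuckle hole: on the leaf at x = 56 mm, y = 0, z = 13 mm above the leaf's underside. Axes as the leaf's: y along the hole, z up.
- jamb: blue jamb block, fixed: post 60 (x) by 100 (y) by 122 mm tall, foot 170 mm wide, 10 mm high. Origin at the centre of its underside, z up. Its -x face, towards the robot, bears a brass plate 8 mm thick with two knuckles (26 mm across, 16 mm long, 16 mm holes along y) 38 mm apart; the gap is open above, in front and below: nothing there carries a leaf.
- jamb_eye (a point): middle of the gap between the fixed knuckles, on the line of their holes: 54 mm from the jamb's origin towards its -x, 110 mm above the table, 16 mm in front of the brass plate. Axes as the jamb's, y along the holes. The loose leaf fits when its x axis points as this x axis does, its plate away from the block.
- jar: amber glass jar with red cap, 56 mm across, 85 mm tall; a bystander, to be left alone. Origin under its middle.
- screwdriver: screwdriver lying on the table; a bystander, to be left alone. Origin under its middle.
- flange: grey plastic ring, 68 mm across, 14 mm high; a bystander, to be left alone. Origin under its middle.
- beaker: clear glass beaker, 64 mm across, 85 mm tall; a bystander, to be left alone. Origin under its middle.
- wrench: steel wrench lying on the table; a bystander, to be left alone. Origin under its middle.
- stone: grey barnacle stone, 72 mm across, 45 mm high; a bystander, to be left alone. Origin under its middle.

How it is judged:
By the outcome, as a careful person would: the job done as asked, in the order asked, and still so for the second after the job is handed in, while the arm keeps its last pose, push and grip.
It also fails if it takes over 67 s, if anything falls off the work surface, if the arm or the gripper's body presses on something with over 40 N, if the wrist force passes 120 N, or if a joint passes its speed limit or range.

## Working session

There is one attempt and no reset: what is moved stays moved. The work goes in short steps, Python scripts to look and compute and a tool call to move; the robot and the scene stay as the last step left them, time stands still between calls to the robot, and variables do not carry over. Pictures are saved under pics/ and viewed, about 8 in all and at most 12, crops included, and the job is handed in when it is done.

Besides the shell and the picture viewer there is one more tool, called after ">>>" as name([rows], argument=value, ...), one row to a line, values as JSON. carry_out: Moves the arm, as the interface text tells. Its arguments: {"type":"object","properties":{"steps":{"type":"array","items":{"type":"array","items":{"type":"number"}}},"grip_force":{"type":"number"}},"required":["steps"]}

```bash
mkdir -p pics
cat > h.py <<'E'
import numpy as np, cv2
from workcell import env
def snap(n,f):
    c=env.read_camera(n); cv2.imwrite(f'pics/{f}.png',c['color'][:,:,::-1]); np.savez(f'pics/{f}.npz',K=c['K'],R=c['R'],t=c['t'],c=c['color']); return c
def ray(c,u,v,z):
    d=c['R'].T@np.linalg.inv(c['K'])@np.array([u,v,1.]); o=-c['R'].T@c['t']
    return o+d*(z-o[2])/d[2]
def proj(c,X):
    p=c['K']@(c['R']@np.array(X)+c['t']); return p[:2]/p[2]
E
python3 - <<'E'
from h import *
for n in('top','scene'):
    c=snap(n,n+'1'); print(n,c['K'][0,0],-c['R'].T@c['t'],c['R'][2])
print(env.get_state())
E
```

```text
top 457.1775659895783 [0.3574948  0.00214477 1.06820377] [ 0.18939688  0.00176693 -0.98189903]
scene 459.3181713012566 [1.01713627 0.78966804 0.84026399] [-0.40040025 -0.65642175 -0.63936697]
{'clock': 0.1, 'joint_pos': array([-1.40361547e+00,  3.13950205e-01,  4.51214986e-02,  1.30361422e+00,
       -1.47091534e-05,  1.43120127e+00]), 'qvel': array([ 0.00021518, -0.0008219 ,  0.00365668,  0.00098947, -0.0032022 ,
        0.00071299]), 'tau': array([ 3.79864359e-03, -4.81724346e+01,  2.99244851e+01,  1.26842372e-02,
       -1.24766612e-05, -5.87998727e-06]), 'tcp_pos': array([ 0.17356185, -0.54774285,  0.24949568]), 'orientation': array([-5.68804077e-04,  8.06841305e-01, -5.90767662e-01, -5.95262884e-04]), 'wrist_force': array([-0.22851341,  0.06266968, -0.56986243]), 'ft_torque': array([ 0.01569173, -0.01248253,  0.03938658]), 'finger_gap': 0.08548978859037405}
```

View pics/top1.png

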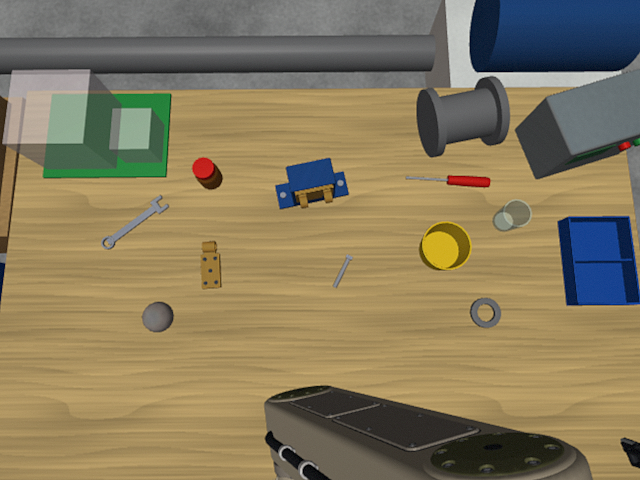

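View pics/scene1.png

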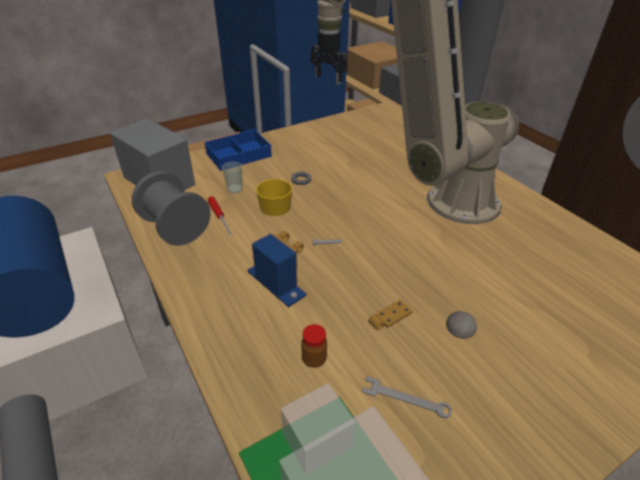

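The top view shows the pin from (336,285) to its head at (349,259), the pot at (446,246), and the leaf around (210,265) with its knuckle up at (209,246). The jamb is at (312,185) with its knuckles at (303,200) and (328,196). The scene view agrees with this layout. Next I'll measure with masks.

Run:
```python
from h import *
c=dict(np.load('pics/top1.npz')); im=c['c']; hsv=cv2.cvtColor(im,cv2.COLOR_RGB2HSV)
def roi(m,x0,y0,x1,y1):
    r=np.zeros(m.shape,np.uint8); r[y0:y1,x0:x1]=m[y0:y1,x0:x1]; return r
def cnt(m):
    return max(cv2.findContours(m,cv2.RETR_EXTERNAL,cv2.CHAIN_APPROX_NONE)[0],key=cv2.contourArea)
def rect(k,z):
    P=np.array([ray(c,*p[0].astype(float),z)[:2] for p in k],np.float32)
    return cv2.minAreaRect(P),P
# pin: low saturation
m=roi(((hsv[...,1]<75)*255).astype(np.uint8),322,248,362,296)
print('pin',rect(cnt(m),.006)[0], cv2.boxRect if 0 else cv2.boundingRect(m))
# pot
m=roi((((hsv[...,0]>22)&(hsv[...,0]<35)&(hsv[...,1]>180))*255).astype(np.uint8),410,210,485,280)
k=cnt(m); e=cv2.fitEllipse(k); print('pot',e,ray(c,*e[0],.07), cv2.minEnclosingCircle(rect(k,.07)[1]))
# leaf
m=roi(((hsv[...,1]>150)*255).astype(np.uint8),190,230,232,300)
print('leafarea',m.sum()/255); print('leaf',rect(cnt(m),.012)[0])
# brass knuckles / jamb
m=roi(((hsv[...,0]>100)&(hsv[...,0]<125)&(hsv[...,1]>120)).astype(np.uint8)*255,265,150,360,215)
print('jamb bbox',cv2.boundingRect(m))
cr=[im[235:300,185:235],im[245:297,320:372],im[150:215,265:360]]
o=[cv2.resize(x,None,fx=f,fy=f,interpolation=cv2.INTER_CUBIC) for x,f in zip(cr,(5,5,6))]
H=sum([max(o[0].shape[0],o[1].shape[0]),]); W=o[0].shape[1]+o[1].shape[1]
cv=np.zeros((340,250+260,3),np.uint8); cv[:325,:250]=o[0];cv[:260,250:]=o[1]
j=cv2.resize(cr[2],None,fx=3.5,fy=3.5,interpolation=cv2.INTER_CUBIC)
out=np.zeros((340+j.shape[0],510,3),np.uint8); out[:340]=cv; out[340:,:j.shape[1]]=j
cv2.imwrite('pics/crop1.png',out[:,:,::-1])
```

```text
pin ((0.48260852694511414, -0.04297224059700966), (0.015687257051467896, 0.08393125236034393), 60.37588119506836) (333, 254, 20, 34)
pot ((445.17547607421875, 246.00588989257812), (47.662723541259766, 51.00466537475586), 69.93213653564453) [ 0.52773843 -0.27102938  0.07      ] ((0.5268417000770569, -0.2698305547237396), 0.05914175510406494)
leafarea 720.0
leaf ((0.49886611104011536, 0.26181280612945557), (0.10864909738302231, 0.04429394751787186), 4.350910186767578)
jamb bbox (276, 158, 72, 51)
```

View pics/crop1.png

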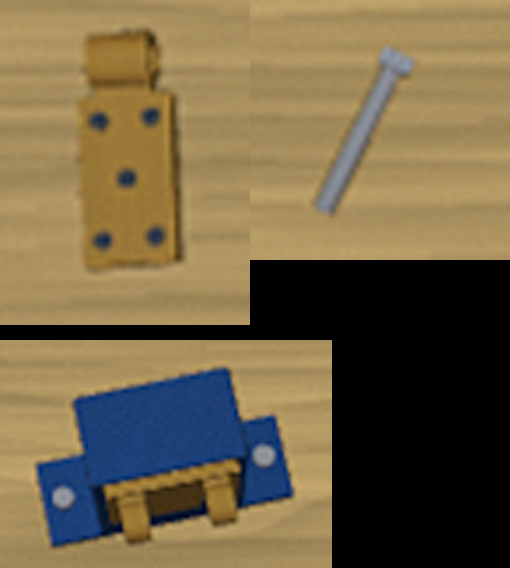

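```bash
cat >> h.py <<'E'
from scipy.spatial.transform import Rotation as Ro
def plan(target,yaw_deg=None):
    """tool-frame shift (before turn) and tool-z turn that brings the level tool's x axis to yaw (mod 180)"""
    s=env.get_state(); q=s['orientation']; M=Ro.from_quat([q[1],q[2],q[3],q[0]]).as_matrix()
    d=M.T@(np.array(target)-s['tcp_pos']); y=np.degrees(np.arctan2(M[1,0],M[0,0]))
    print('t',s['clock'],'tcp',s['tcp_pos'].round(4),'yaw',y.round(2),'tilt',np.degrees(M[:2,2]).round(2),'q1,q6',s['joint_pos'][[0,5]].round(2),'gap',s['finger_gap'].round(4),'F',s['wrist_force'].round(1))
    print('shift tool',d.round(4))
    if yaw_deg is not None:
        e=(yaw_deg-y+90)%180-90; w=-np.radians(e); print('turn about tool z',w.round(4))
        Mn=M@Ro.from_rotvec([0,0,w]).as_matrix(); print('shift after turn',(Mn.T@(np.array(target)-s['tcp_pos'])).round(4))
E
python3 - <<'E'
from h import *
c=dict(np.load('pics/top1.npz'))
a=ray(c,334.6,287,.005);b=ray(c,349.6,257.2,.005);print('pin ends',a,b,np.degrees(np.arctan2(*(b-a)[1::-1])),(a+b)/2)
for p in [(286.4,166.9),(330.1,158),(334.7,183.7),(290.7,192.3)]: print('post',ray(c,*p,.122))
a=ray(c,185+125/5,235+264/5,.012);b=ray(c,185+121/5,235+32/5,.02);print('leaf',a,b)
plan([.483,-.043,.25],63)
E
```

```text
pin ends [ 0.44432208 -0.02694825  0.005     ] [ 0.51385223 -0.06304745  0.005     ] -27.437792012934736 [ 0.47908715 -0.04499785  0.005     ]
post [0.69576301 0.07766857 0.122     ]
post [ 0.71535926 -0.01748614  0.122     ]
post [ 0.65690129 -0.02677343  0.122     ]
post [0.63840196 0.06800758 0.122     ]
leaf [0.4439869  0.26047161 0.012     ] [0.55129341 0.26459034 0.02      ]Traceback (most recent call last):
  File "<stdin>", line 6, in <module>
  File "h.py", line 15, in plan
    print('t',s['clock'],'tcp',s['tcp_pos'].round(4),'yaw',y.round(2),'tilt',np.degrees(M[:2,2]).round(2),'q1,q6',s['joint_pos'][[0,5]].round(2),'gap',s['finger_gap'].round(4),'F',s['wrist_force'].round(1))
                                                                                                                                                       ^^^^^^^^^^^^^^^^^^^^^
AttributeError: 'float' object has no attribute 'round'
```

```bash
sed -i "s/s\['finger_gap'\].round(4)/round(s['finger_gap'],4)/" h.py && python3 -c "
from h import *
plan([.480,-.044,.25],63)"
```

```text
t 0.1 tcp [ 0.1736 -0.5477  0.2495] yaw -72.42 tilt [-0.02  0.09] q1,q6 [-1.4   1.43] gap 0.0855 F [-0.2  0.1 -0.6]
shift tool [-3.877e-01 -4.443e-01  2.000e-04]
turn about tool z 0.778
shift after turn [-5.88e-01 -4.43e-02  2.00e-04]
```

>>> carry_out([
  [1,-0.0323,-0.037,0,0,0,0],
  [1,-0.0323,-0.037,0,0,0,0],
  [1,-0.0323,-0.037,0,0,0,0],
  [1,-0.0323,-0.037,0,0,0,0],
  [1,-0.0323,-0.037,0,0,0,0],
  [1,-0.0323,-0.037,0,0,0,0],
  [1,-0.0323,-0.037,0,0,0,0],
  [1,-0.0323,-0.037,0,0,0,0],
  [1,-0.0323,-0.037,0,0,0,0],
  [1,-0.0323,-0.037,0,0,0,0],
  [1,-0.0323,-0.037,0,0,0,0],
  [1,-0.0323,-0.037,0,0,0,0],
  [1,0,0,0,0,0,0.156],
  [1,0,0,0,0,0,0.156],
  [1,0,0,0,0,0,0.156],
  [1,0,0,0,0,0,0.156],
  [1,0,0,0,0,0,0.156],
  [1,0,0,0.05,0,0,0],
  [0,0,0,0.05,0,0,0],
  [0,0,0,0,0,0,0],
])

```text
clock: 2.6
tcp_pos: [0.4568, -0.0928, 0.147]
orientation: [0.015, -0.553, 0.833, 0.017]
wrist_force: [0.1, 0.4, 0.2]
finger_gap: 0.0512
```

Run:
```python
from h import *
c=snap('wrist','w1'); im=c['color']
plan([.480,-.044,.15],63)
s=env.get_state()
for X in ([.4443,-.0269,.005],[.5139,-.063,.005]): print(proj(c,X))
```

```text
t 2.65 tcp [ 0.4588 -0.0934  0.1495] yaw -112.88 tilt [0.63 2.52] q1,q6 [-0.4   3.14] gap 0.0444 F [ 0.2 -0.9  1.1]
shift tool [-0.0538 -0.0003  0.0019]
turn about tool z 0.0718
shift after turn [-0.0536  0.0035  0.0019]
[265.80696574 273.31144375]
[269.03468852 177.02752461]
```

View pics/w1.png

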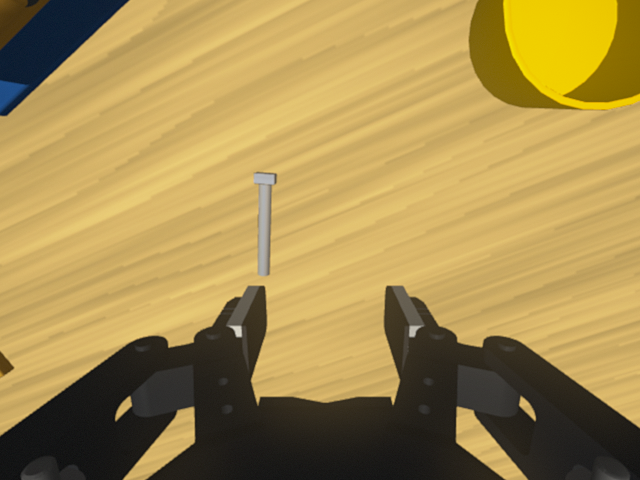

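The wrist view shows the pin from its tail at (264,274) to its head at (264,173). Joint 6 hit its limit, so I'll use the half-turned grasp. First I level the tool and compute the correction.

```bash
cat >> h.py <<'E'
def full(target,yaw_deg,near=True):
    """leveling rotvec (tool axes), then turn about z to exactly yaw, then shift in final tool axes"""
    s=env.get_state(); q=s['orientation']; M=Ro.from_quat([q[1],q[2],q[3],q[0]]).as_matrix()
    y=np.radians(yaw_deg); G=np.array([[np.cos(y),np.sin(y),0],[np.sin(y),-np.cos(y),0],[0,0,-1]]).T
    a=np.cross(M[:,2],[0,0,-1]); L=M.T@a   # small leveling turn
    M1=M@Ro.from_rotvec(L).as_matrix(); w=Ro.from_matrix(M1.T@G).as_rotvec()
    print('t',s['clock'],'tcp',s['tcp_pos'].round(4),'gap',round(s['finger_gap'],4),'F',s['wrist_force'].round(1),'q6',s['joint_pos'][5].round(2))
    print('level',L.round(4),'then turn',w.round(4),'then shift',(G.T@(np.array(target)-s['tcp_pos'])).round(4), 'or shift now',(M.T@(np.array(target)-s['tcp_pos'])).round(4))
E
python3 - <<'E'
from h import *
c=dict(np.load('pics/w1.npz'))
a=ray(c,264,275,.005);b=ray(c,264.5,173,.008);print(a,b,np.linalg.norm(b-a),np.degrees(np.arctan2(*(b-a)[1::-1])),(a+b)/2)
full([.480,-.044,.15],63)
E
```

```text
[ 0.44351645 -0.02486505  0.005     ] [ 0.51794719 -0.06181347  0.008     ] 0.08315118748434844 -26.400421911166013 [ 0.48073182 -0.04333926  0.0065    ]
t 2.65 tcp [ 0.4588 -0.0934  0.1495] gap 0.0444 F [ 0.2 -0.9  1.1] q6 3.14
level [ 0.0069  0.0449 -0.    ] then turn [-0.      0.     -3.0696] then shift [ 0.0537 -0.0035 -0.0005] or shift now [-0.0538 -0.0003  0.0019]
```

>>> carry_out([
  [0,0,0,0,0,0,-0.171],
  [0,0,0,0,-0.001,0.045,0],
  [0,0,0,0,0,0,-0.171],
  [0,0,0,0,0,0,-0.171],
  [0,0,0,0,0,0,-0.171],
  [0,0,0,0,0,0,-0.171],
  [0,0,0,0,0,0,-0.171],
  [0,0,0,0,0,0,-0.171],
  [0,0,0,0,0,0,-0.171],
  [0,0,0,0,0,0,-0.171],
  [0,0,0,0,0,0,-0.171],
  [0,0,0,0,0,0,-0.171],
  [0,0,0,0,0,0,-0.171],
  [0,0,0,0,0,0,-0.171],
  [0,0,0,0,0,0,-0.171],
  [0,0,0,0,0,0,-0.171],
  [0,0,0,0,0,0,-0.171],
  [0,0,0,0,0,0,-0.171],
  [0,0,0,0,0,0,-0.171],
  [0,0.054,-0.0035,0,0,0,0],
])

```text
clock: 5.15
tcp_pos: [0.4832, -0.0463, 0.1535]
orientation: [0.004, 0.851, 0.525, 0.003]
wrist_force: [0.5, 0.0, -0.4]
finger_gap: 0.0428
```

>>> carry_out([
  [0,0,0,0.03,0,0,0],
  [0,0,0,0.03,0,0,0],
  [0,0,0,0,0,0,0],
  [0,0,0,0,0,0,0],
])

```text
clock: 5.65
tcp_pos: [0.483, -0.0446, 0.0926]
orientation: [0.003, 0.85, 0.526, 0.002]
wrist_force: [0.4, 0.3, 0.9]
finger_gap: 0.0425
```

```bash
python3 -c "
from h import *
full([.4807,-.0433,.022],63.5)"
```

```text
t 5.65 tcp [ 0.483  -0.0446  0.0926] gap 0.0425 F [0.4 0.3 0.9] q6 0.21
level [ 0.0068 -0.0012  0.    ] then turn [ 0.     -0.     -0.0001] then shift [ 0.0001 -0.0026  0.0706] or shift now [ 0.     -0.0031  0.0705]
```

>>> carry_out([
  [0,0,-0.0026,0.02,0.0068,0,0],
  [0,0,0,0.025,0,0,0],
  [0,0,0,0.0255,0,0,0],
  [0,0,0,0,0,0,0],
  [-1,0,0,0,0,0,0],
  [-1,0,0,0,0,0,0],
  [-1,0,0,0,0,0,0],
  [-1,0,0,0,0,0,0],
  [-1,0,0,0,0,0,0],
  [-1,0,0,0,0,0,0],
  [-1,0,0,-0.03,0,0,0],
  [-1,0,0,-0.06,0,0,0],
  [-1,0,0,-0.05,0,0,0],
  [-1,0,0,0,0,0,0],
], grip_force=40)

```text
clock: 7.4
tcp_pos: [0.4825, -0.044, 0.1648]
orientation: [0.002, 0.85, 0.526, 0.003]
wrist_force: [0.6, 0.1, -0.6]
finger_gap: 0.0082
```

Run:
```python
from h import *
c=snap('wrist','w2')
p=proj(c,env.get_state()['tcp_pos']);print('tcp px',p)
cv2.imwrite('pics/w2c.png',c['color'][150:400,200:480,::-1])
full([.527,-.270,.162],63.5)
```

```text
tcp px [321.89019121 317.92124355]
t 7.45 tcp [ 0.481  -0.0436  0.1624] gap 0.0079 F [-0.1 -0.4 -1. ] q6 0.21
level [ 0.0026 -0.0017  0.    ] then turn [ 0.     -0.     -0.0001] then shift [-0.1821  0.1422  0.0004] or shift now [-0.182   0.1422  0.0004]
```

View pics/w2c.png

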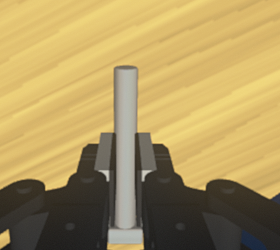

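The pin is held between the pads, gap 8 mm, with its head at crop (123,235). Next I move above the pot and measure it again.

>>> carry_out([
  [-1,-0.0455,0.0355,0,0,0,0],
  [-1,-0.0455,0.0355,0,0,0,0],
  [-1,-0.0455,0.0355,0,0,0,0],
  [-1,-0.0455,0.0355,0,0,0,0],
  [-1,0,0,0,0,0,0],
  [-1,0,0,0,0,0,0],
])

```text
clock: 8.2
tcp_pos: [0.524, -0.2687, 0.1575]
orientation: [-0.003, 0.851, 0.526, -0.001]
wrist_force: [-0.2, 0.0, -1.0]
finger_gap: 0.0077
```

Run:
```python
from h import *
c=snap('wrist','w3'); full([.527,-.270,.045],63.5)
th=np.linspace(0,2*np.pi,60)
o=c['color'][:,:,::-1].copy()
for r,col in((.055,(0,0,255)),(.051,(255,0,0))):
    pts=np.array([proj(c,[.527+r*np.cos(a),-.270+r*np.sin(a),.07]) for a in th]).astype(int)
    cv2.polylines(o,[pts],True,col,1)
cv2.imwrite('pics/w3o.png',o)
```

```text
t 8.25 tcp [ 0.5241 -0.2682  0.158 ] gap 0.0081 F [1.  0.2 0.1] q6 -0.15
level [-0.006  -0.0014  0.    ] then turn [-0.     -0.      0.0001] then shift [-0.0004  0.0034  0.113 ] or shift now [-0.0005  0.0041  0.113 ]
```

View pics/w3o.png

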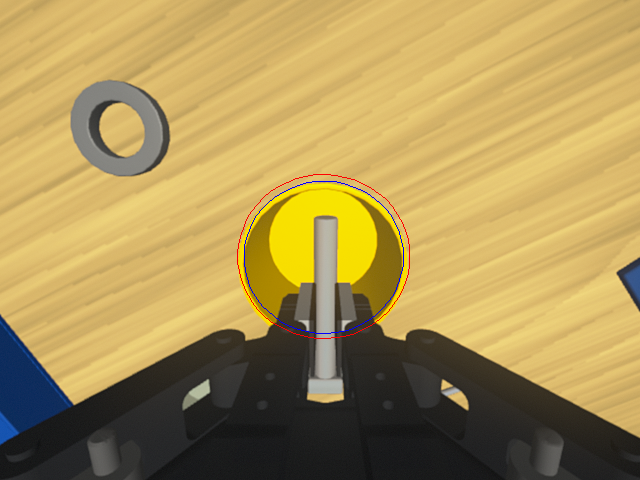

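The rim sits about 6 px lower in the image than predicted, so the pot is about 4.5 mm further along tool +y. I correct for that, lower and release.

>>> carry_out([
  [-1,0,0.008,0,-0.006,0,0],
  [-1,0,0,0.03,0,0,0],
  [-1,0,0,0.03,0,0,0],
  [-1,0,0,0.03,0,0,0],
  [-1,0,0,0.008,0,0,0],
  [-1,0,0,0,0,0,0],
  [-1,0,0,0,0,0,0],
])

```text
clock: 9.12
tcp_pos: [0.5337, -0.2735, 0.0629]
orientation: [0.002, 0.85, 0.526, 0.002]
wrist_force: [0.1, 0.4, -0.8]
finger_gap: 0.0079
```

>>> carry_out([
  [-0.5,0,0,0,0,0,0],
  [-0.5,0,0,0,0,0,0],
  [-0.5,0,0,0,0,0,0],
  [-0.5,0,0,0,0,0,0],
  [-0.5,0,0,-0.03,0,0,0],
  [-0.5,0,0,-0.05,0,0,0],
  [-0.5,0,0,-0.05,0,0,0],
  [0.3,0,0,-0.04,0,0,0],
  [0.3,0,0,0,0,0,0],
])

```text
clock: 10.25
tcp_pos: [0.5338, -0.2742, 0.2355]
orientation: [0.005, 0.85, 0.526, 0.003]
wrist_force: [-0.1, 0.1, -0.7]
finger_gap: 0.0549
```

Run:
```python
from h import *
c=snap('wrist','w4'); cv2.imwrite('pics/w4c.png',c['color'][100:420,160:480,::-1])
full([.48,.262,.24],92)
```

```text
t 10.3 tcp [ 0.5329 -0.2736  0.2331] gap 0.0559 F [ 0.2 -0.2 -0.3] q6 -0.15
level [ 0.0069 -0.0001  0.    ] then turn [ 0.      0.     -0.4977] then shift [ 0.5371 -0.0342 -0.0069] or shift now [ 0.4556 -0.2864 -0.0088]
```

View pics/w4c.png

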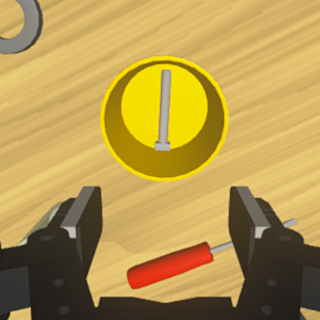

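The pin lies on the floor of the standing pot. Next is the leaf.

>>> carry_out([
  [0.6,0.0456,-0.0286,0,0.0069,0,0],
  [0.6,0.0456,-0.0286,0,0,0,0],
  [0.6,0.0456,-0.0286,0,0,0,0],
  [0.6,0.0456,-0.0286,0,0,0,0],
  [0.6,0.0456,-0.0286,0,0,0,0],
  [0.6,0.0456,-0.0286,0,0,0,0],
  [0.6,0.0456,-0.0286,0,0,0,0],
  [0.6,0.0456,-0.0286,0,0,0,0],
  [0.6,0.0456,-0.0286,0,0,0,0],
  [0.6,0.0456,-0.0286,0,0,0,0],
  [0.6,0,0,0,0,0,-0.171],
  [0.6,0,0,0,0,0,-0.172],
  [0.6,0,0,0,0,0,-0.172],
  [0.6,0,0,0.04,0,0,0],
  [0.6,0,0,0,0,0,0],
  [0.6,0,0,0,0,0,0],
])

```text
clock: 12.3
tcp_pos: [0.4793, 0.2626, 0.1924]
orientation: [-0.002, 0.688, 0.725, -0.001]
wrist_force: [0.1, 0.0, 0.3]
finger_gap: 0.0685
```

Run:
```python
from h import *
c=snap('wrist','w5'); full([.499,.262,.016],93); cv2.imwrite('pics/w5c.png',cv2.resize(c['color'][100:400,170:470,::-1],None,fx=2,fy=2))
```

```text
t 12.35 tcp [0.4799 0.2629 0.1932] gap 0.0684 F [ 0.1 -1.  -0.1] q6 0.3
level [-0.0025 -0.0025  0.    ] then turn [-0.     -0.     -0.0002] then shift [-0.0019  0.019   0.1772] or shift now [-0.0023  0.0194  0.1771]
```

View pics/w5c.png

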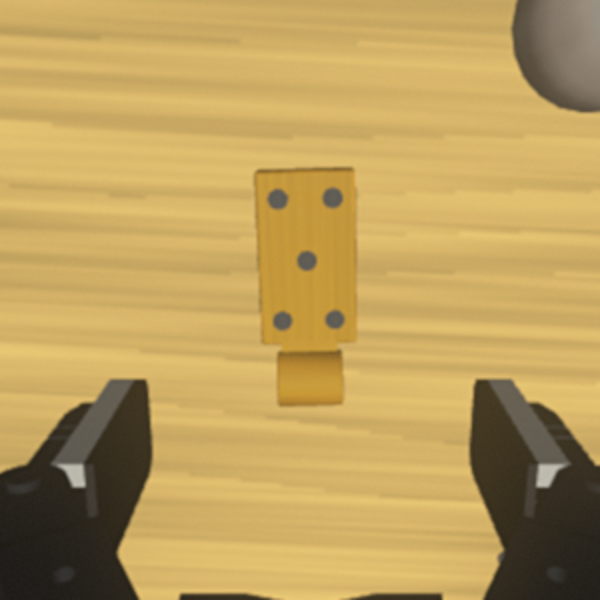

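Crop corners of the plate top: (256,171), (353,168), (356,341), (262,344). The knuckle is centred at (310,378) and the middle screw at (307,261).

Run:
```python
from h import *
c=dict(np.load('pics/w5.npz'))
P=np.array([ray(c,170+u/2,100+v/2,.012)[:2] for u,v in [(256,171),(353,168),(356,341),(262,344),(307,261),(278,199),(333,198),(335,319),(282,321)]])
print(P.round(4)); m=P[:4].mean(0); a=P[2]+P[3]-P[0]-P[1]; b=P[7]+P[8]-P[5]-P[6]; d=P[6]+P[7]-P[5]-P[8]
e=P[1]+P[2]-P[0]-P[3]; ang=lambda v:np.degrees(np.arctan2(v[1],v[0]))
print('centre',m,P[5:].mean(0),'yaw',ang(a),ang(b),ang(e)+90,ang(d)+90,np.linalg.norm(a)/2,np.linalg.norm(e)/2)
y=np.radians(3.); full([*(m+.014*np.array([np.cos(y),np.sin(y)])),.016],93)
```

```text
[[0.4461 0.239 ]
 [0.4426 0.281 ]
 [0.5219 0.2878]
 [0.5256 0.2444]
 [0.485  0.2632]
 [0.4578 0.2491]
 [0.4561 0.2731]
 [0.5117 0.2774]
 [0.5139 0.2532]]
centre [0.48403647 0.26304643] [0.48485391 0.26318999] yaw 4.397406418235846 4.325573014168314 184.84237491744597 184.65385598074872 0.07964220045976202 0.04283882867163651
t 12.35 tcp [0.4799 0.2629 0.1932] gap 0.0684 F [ 0.1 -1.  -0.1] q6 0.3
level [-0.0025 -0.0025  0.    ] then turn [-0.     -0.     -0.0002] then shift [-0.      0.0181  0.1772] or shift now [-0.0005  0.0185  0.1771]
```

>>> carry_out([
  [0.6,0,0.0186,0,-0.0025,-0.0025,-0.026],
  [0.6,0,0,0.05,0,0,0],
  [0.6,0,0,0.05,0,0,0],
  [0.6,0,0,0.045,0,0,0],
  [0.6,0,0,0.015,0,0,0],
  [0.6,0,0,0,0,0,0],
  [0.6,0,0,0,0,0,0],
])

```text
clock: 13.22
tcp_pos: [0.5, 0.2644, 0.0347]
orientation: [0.001, 0.679, 0.734, 0.002]
wrist_force: [1.0, -0.4, 0.3]
finger_gap: 0.0686
```

Run:
```python
from h import *
full([.4985,.2642,.0175],94.5)
```

```text
t 13.225 tcp [0.5    0.2644 0.0347] gap 0.0686 F [ 1.  -0.4  0.3] q6 0.27
level [ 0.0032 -0.0009  0.    ] then turn [ 0.     -0.     -0.0003] then shift [-0.0001 -0.0015  0.0172] or shift now [-0.0001 -0.0015  0.0171]
```

>>> carry_out([
  [0.6,0,-0.0008,0.0172,0.002,0,0],
  [0.6,0,0,0,0,0,0],
  [-1,0,0,0,0,0,0],
  [-1,0,0,0,0,0,0],
  [-1,0,0,0,0,0,0],
  [-1,0,0,0,0,0,0],
  [-1,0,0,0,0,0,0],
  [-1,0,0,0,0,0,0],
], grip_force=80)

```text
clock: 14.22
tcp_pos: [0.4985, 0.264, 0.0175]
orientation: [0.0, 0.679, 0.734, 0.0]
wrist_force: [-3.5, -1.3, 11.4]
finger_gap: 0.042
```

>>> carry_out([
  [-1,0,0,-0.02,0,0,0],
  [-1,0,0,-0.05,0,0,0],
  [-1,0,0,-0.05,0,0,0],
  [-1,0,0,-0.05,0,0,0],
  [-1,0,0,-0.03,0,0,0],
  [-1,0,0,0,0,0,0],
  [-1,0,0,0,0,0,0],
])

```text
clock: 15.1
tcp_pos: [0.4969, 0.2634, 0.2134]
orientation: [-0.001, 0.679, 0.734, -0.002]
wrist_force: [-0.4, 0.3, -3.1]
finger_gap: 0.0418
```

Run:
```python
from h import *
c=dict(np.load('pics/top1.npz'))
full([.58,.0,.22],101)
```

```text
t 15.1 tcp [0.4969 0.2634 0.2134] gap 0.0418 F [-0.4  0.3 -3.1] q6 0.27
level [-0.005   0.0008  0.    ] then turn [-0.      0.     -0.1137] then shift [-0.2744  0.0313 -0.0066] or shift now [-0.2691  0.0622 -0.0067]
```

Run:
```python
from h import *
c=snap('wrist','w6'); s=env.get_state(); q=s['orientation']; M=Ro.from_quat([q[1],q[2],q[3],q[0]]).as_matrix()
K=c['K']; Rct=c['R']@M; tct=c['R']@s['tcp_pos']+c['t']   # tool->cam
print('cam in tool',-Rct.T@tct, 'fwd',Rct[2], K[0,0])
y=np.radians(101); G=np.array([[np.cos(y),np.sin(y),0],[np.sin(y),-np.cos(y),0],[0,0,-1]]).T
def pr(tcp,X): p=K@(Rct@(G.T@(np.array(X)-tcp))+tct); return (p[:2]/p[2]).round(0)
eye=np.array([.6236,.0151,.110]); ax=np.array([np.cos(y-np.pi/2),np.sin(y-np.pi/2),0]); ay=np.array([-ax[1],ax[0],0])
for tcp in ([.66,.10,.25],[.68,.10,.27],[.66,.12,.27],[.68,.09,.25]):
    print(tcp,[pr(np.array(tcp),eye+k*ay+[0,0,.013]) for k in(-.035,.035)],[pr(np.array(tcp),eye+.024*ax+.084*0+k*ay+[0,0,.012]) for k in(-.05,.05)])
# leaf underside as seen
for L in ([.021,-.054,.0055],[-.021,-.054,.0055],[0,.042,.0]): p=K@(Rct@np.array(L)+tct); print('leaf px',p[:2]/p[2])
full([.66,.10,.25],101)
```

```text
cam in tool [ 0.00129106 -0.06778991 -0.12440264] fwd [2.92359902e-04 2.67812464e-01 9.63471016e-01] 348.7874836075984
[0.66, 0.1, 0.25] [array([165., 167.]), array([265., 167.])] [array([149., 201.]), array([287., 201.])]
[0.68, 0.1, 0.27] [array([179., 139.]), array([273., 139.])] [array([164., 171.]), array([294., 171.])]
[0.66, 0.12, 0.27] [array([151., 160.]), array([243., 160.])] [array([136., 192.]), array([264., 192.])]
[0.68, 0.09, 0.25] [array([182., 141.]), array([283., 141.])] [array([165., 176.]), array([305., 176.])]
leaf px [378.27230628 182.7922779 ]
leaf px [264.58121471 182.72815552]
leaf px [321.79014125 410.29671591]
t 15.15 tcp [0.4966 0.2633 0.2129] gap 0.0418 F [-0.7  0.2 -2.9] q6 0.27
level [-0.0062  0.0011  0.    ] then turn [-0.      0.     -0.1138] then shift [-0.1915  0.1292 -0.0371] or shift now [-0.1756  0.1499 -0.0378]
```

>>> carry_out([
  [-1,-0.0311,0.0303,-0.0116,-0.006,0.001,0],
  [-1,-0.0311,0.0303,-0.0116,0,0,0],
  [-1,-0.0311,0.0303,-0.0116,0,0,0],
  [-1,-0.0311,0.0303,-0.0116,0,0,0],
  [-1,-0.0311,0.0303,-0.0116,0,0,0],
  [-1,0,0,0,0,0,-0.114],
  [-1,0,0,0,0,0,0],
  [-1,0,0,0,0,0,0],
  [-1,0,0,0,0,0,0],
])

```text
clock: 16.27
tcp_pos: [0.6603, 0.1211, 0.273]
orientation: [0.001, 0.636, 0.772, 0.001]
wrist_force: [0.4, -0.6, -3.6]
finger_gap: 0.0416
```

Run:
```python
from h import *
c=snap('wrist','w7'); cv2.imwrite('pics/w7c.png',cv2.resize(c['color'][100:300,100:350,::-1],None,fx=3,fy=3,interpolation=cv2.INTER_CUBIC))
full([.66,.12,.27],101)
```

```text
t 16.325 tcp [0.6604 0.1211 0.2733] gap 0.0416 F [-0.3  0.1 -2.6] q6 -0.13
level [ 0.0032 -0.0006  0.    ] then turn [ 0.     -0.      0.0005] then shift [-0.001  -0.0006  0.0033] or shift now [-0.001  -0.0006  0.0033]
```

View pics/w7c.png

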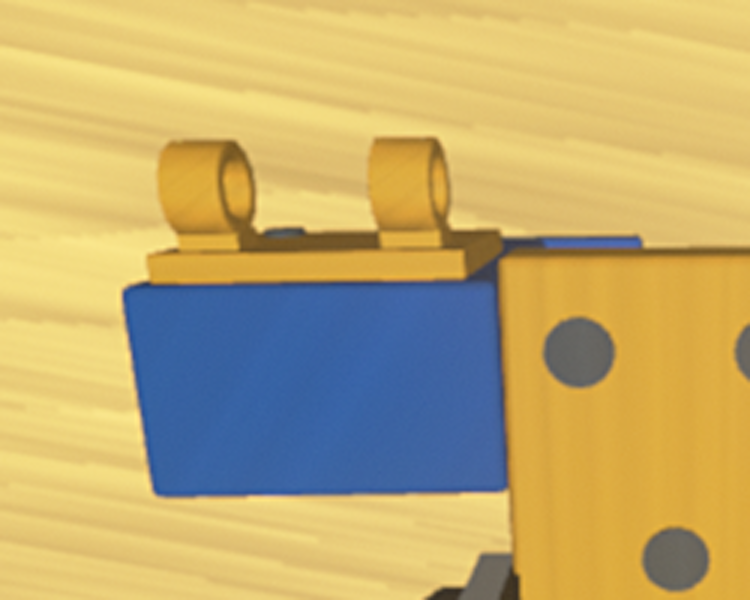

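Crop (3x, offset 100,100): post top corners are (124,287), (497,281), (507,489) and (156,496). The +y faces of the knuckles are centred at (237,187) and (439,184).

Run:
```python
from h import *
c=dict(np.load('pics/w7.npz'))
f=lambda u,v,z: ray(c,100+u/3,100+v/3,z)
P=np.array([f(*p,.122)[:2] for p in[(124,287),(497,281),(507,489),(156,496)]])
ang=lambda v:np.degrees(np.arctan2(v[1],v[0]))
for i in range(4): d=P[(i+1)%4]-P[i]; print(np.linalg.norm(d).round(4),ang(d).round(2))
m=P.mean(0)
A=f(237,187,.11)[:2];B=f(439,184,.11)[:2]; print('knuckle',A,B,np.linalg.norm(B-A),ang(B-A)-90)
u=(B-A)/np.linalg.norm(B-A); print('eye by knuckles',(A+.019*u),(B-.035*u))
for yaw in(10.5,11,11.5): y=np.radians(yaw); print(yaw,'centre',m,'eye by post',m-.054*np.array([np.cos(y),np.sin(y)]))
s=env.get_state();q=s['orientation'];print(Ro.from_quat([q[1],q[2],q[3],q[0]]).as_matrix().round(4).tolist())
# held leaf tail corners in wrist view, edge of plate top at 12mm above underside
np.save('pics/tmp.npy',m)
```

```text
0.0982 101.96
0.0578 11.17
0.0977 -77.76
0.0582 -168.32
knuckle [ 0.62989166 -0.00284124] [0.61875923 0.05011299] 0.05411174054832199 11.872253387519478
eye by knuckles [0.62598278 0.01575233] [0.62595979 0.01586168]
10.5 centre [0.67806302 0.02853735] eye by post [0.62496726 0.01869664]
11 centre [0.67806302 0.02853735] eye by post [0.62505516 0.01823367]
11.5 centre [0.67806302 0.02853735] eye by post [0.62514709 0.01777149]
[[-0.1913, 0.9815, 0.003], [0.9815, 0.1913, 0.0012], [0.0006, 0.0032, -1.0]]
```

Run:
```python
from h import *
c=dict(np.load('pics/w7.npz')); im=c['c'];hsv=cv2.cvtColor(im,cv2.COLOR_RGB2HSV)
lab=cv2.cvtColor(im,cv2.COLOR_RGB2LAB)
cv2.imwrite('pics/w7d.png',cv2.resize(im[170:330,250:400,::-1],None,fx=4,fy=4,interpolation=cv2.INTER_CUBIC))
```

```text
(no output)
```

View pics/w7d.png

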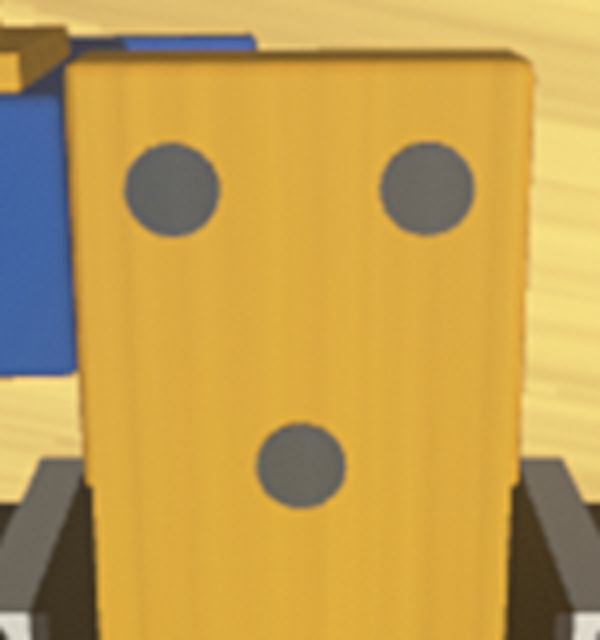

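Run:
```python
from h import *
c=dict(np.load('pics/w7.npz'));K=c['K']
uv=np.array([(172,190),(427,189),(300,465),(68,60),(530,62)],float)/4+[250,170]
X=np.array([(-28,-12,12),(-28,12,12),(0,0,12),(-40,-22,12),(-40,22,12)],float)/1000
ok,rv,tv=cv2.solvePnP(X,uv,K,None,flags=cv2.SOLVEPNP_IPPE); 
pr=cv2.projectPoints(X,rv,tv,K,None)[0][:,0]; print('res',(pr-uv).round(2).tolist())
Rl=cv2.Rodrigues(rv)[0]; Rw=c['R'].T@Rl; tw=c['R'].T@(tv[:,0]-c['t'])
s=env.get_state();q=s['orientation'];M=Ro.from_quat([q[1],q[2],q[3],q[0]]).as_matrix()
eye=Rw@[.056,0,.013]+tw; print('Rw',Rw.round(3).tolist(),'origin',tw.round(4),'eye',eye.round(4),'eye in tool',(M.T@(eye-s['tcp_pos'])).round(4),'leaf yaw',np.degrees(np.arctan2(Rw[1,0],Rw[0,0])),'pitch z of x axis deg',np.degrees(np.arcsin(Rw[2,0])),'roll',np.degrees(np.arcsin(Rw[2,1])))
# same, orientation from tool (level, leaf x = tool y), position only least squares
from scipy.optimize import least_squares
Rt=np.c_[M[:,1],M[:,0],-M[:,2]]
g=lambda t:np.ravel([proj(c,Rt@x+t) for x in X])-uv.ravel()
r=least_squares(g,tw); e2=Rt@np.array([.056,0,.013])+r.x; print('fixed-orient eye',e2.round(4),'in tool',(M.T@(e2-s['tcp_pos'])).round(4),'res',r.fun.round(2))
```

```text
res [[0.76, -0.47], [-0.7, -0.28], [-0.16, 0.32], [-0.28, 0.41], [0.39, 0.03]]
Rw [[0.979, -0.188, -0.084], [0.189, 0.982, 0.006], [0.082, -0.021, 0.996]] origin [0.6483 0.1198 0.2552] eye [0.702  0.1304 0.2728] eye in tool [0.0012 0.0426 0.0006] leaf yaw 10.940618935316659 pitch z of x axis deg 4.69264821918897 roll -1.2267355535187352
fixed-orient eye [0.7023 0.1306 0.2669] in tool [0.0012 0.0429 0.0065] res [ 0.52 -0.22 -0.58  0.05 -0.16 -0.97 -0.98  0.76  1.19  0.3 ]
```

Run:
```python
from h import *
full([.5842,.0070,.195],101.8)
```

```text
t 16.325 tcp [0.6604 0.1211 0.2733] gap 0.0416 F [-0.3  0.1 -2.6] q6 -0.13
level [ 0.0032 -0.0006  0.    ] then turn [ 0.     -0.     -0.0135] then shift [-0.0961 -0.0979  0.0783] or shift now [-0.0975 -0.0969  0.0779]
```

>>> carry_out([
  [-1,0,0,0,0.002,0,-0.0135],
  [-1,-0.032,-0.0326,0,0,0,0],
  [-1,-0.032,-0.0326,0,0,0,0],
  [-1,-0.0321,-0.0327,0,0,0,0],
  [-1,0,0,0.04,0,0,0],
  [-1,0,0,0.038,0,0,0],
  [-1,0,0,0,0,0,0],
  [-1,0,0,0,0,0,0],
])

```text
clock: 17.32
tcp_pos: [0.5855, 0.0066, 0.1968]
orientation: [0.001, 0.631, 0.776, 0.001]
wrist_force: [0.7, -0.1, -2.8]
finger_gap: 0.0421
```

Run:
```python
from h import *
full([.5842,.0070,.1155],101.8)
full([.5842,.0070,.1155],101.8)
a=snap('top','t2');b=snap('scene','s2');full([.5842,.0070,.1155],101.8)
```

```text
t 17.325 tcp [0.5855 0.0066 0.1968] gap 0.0421 F [ 0.7 -0.1 -2.8] q6 -0.33
level [ 0.0033  0.0001 -0.    ] then turn [0.     0.     0.0003] then shift [ 0.0007 -0.0012  0.0813] or shift now [ 0.0007 -0.0015  0.0813]
t 17.325 tcp [0.5855 0.0066 0.1968] gap 0.0421 F [ 0.7 -0.1 -2.8] q6 -0.33
level [ 0.0033  0.0001 -0.    ] then turn [0.     0.     0.0003] then shift [ 0.0007 -0.0012  0.0813] or shift now [ 0.0007 -0.0015  0.0813]
t 17.425 tcp [0.5862 0.0066 0.1975] gap 0.0417 F [ 0.   0.3 -2.9] q6 -0.33
level [ 0.0051  0.0007 -0.    ] then turn [0.     0.     0.0003] then shift [ 0.0008 -0.0019  0.082 ] or shift now [ 0.0009 -0.0023  0.082 ]
```

>>> carry_out([
  [-1,0.0007,-0.0015,0.0225,0.003,0,0],
  [-1,0,0,0.0225,0,0,0],
  [-1,0,0,0,0,0,0],
  [-1,0,0,0,0,0,0],
])

```text
clock: 17.92
tcp_pos: [0.5842, 0.0069, 0.152]
orientation: [0.0, 0.631, 0.776, 0.0]
wrist_force: [-0.2, 0.2, -3.2]
finger_gap: 0.0418
```

Run:
```python
from h import *
a=snap('top','t3');b=snap('scene','s3');full([.5842,.0070,.1155],101.8)
print('top eye px',proj(a,[.6257,.0165,.11]),'scene',proj(b,[.6257,.0165,.11]),proj(b,[.6257,.0165,.15]))
A=cv2.resize(a['color'][150:220,270:350,::-1],None,fx=7,fy=7,interpolation=cv2.INTER_CUBIC)[:490,:400]
A=cv2.resize(a['color'][155:225,285:342,::-1],None,fx=7,fy=7,interpolation=cv2.INTER_CUBIC)
B=cv2.resize(b['color'][190:260,245:302,::-1],None,fx=7,fy=7,interpolation=cv2.INTER_CUBIC)
cv2.imwrite('pics/both3.png',np.hstack([A,B]))
```

```text
t 18.025 tcp [0.5843 0.0068 0.152 ] gap 0.0417 F [ 0.1 -1.3 -3.1] q6 -0.33
level [ 0.0014  0.0005 -0.    ] then turn [ 0.      0.     -0.0001] then shift [ 0.0002 -0.0001  0.0365] or shift now [ 0.0002 -0.0002  0.0365]
top eye px [314.78571203 199.33957818] scene [291.13612365 242.23626943] [290.65713277 229.53732136]
```

View pics/both3.png

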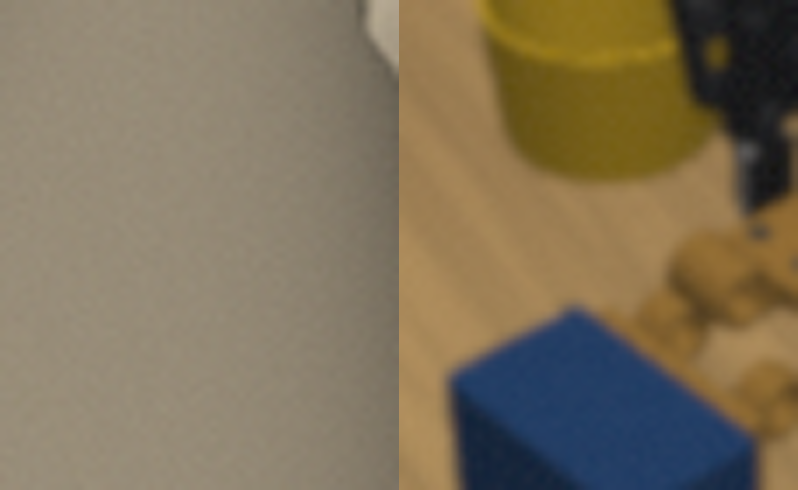

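The arm hides the jamb in the top view. In the scene view the loose knuckle is at about (290.1,229.5) against a predicted (290.7,230.6). The middle of the fixed knuckles is at (290.5,241.6) against (291.1,242.2). The offset is the same for both, so I lower the leaf gently.

>>> carry_out([
  [-1,0,0,0.008,0.001,0,0],
  [-1,0,0,0.008,0,0,0],
  [-1,0,0,0,0,0,0],
  [-1,0,0,0,0,0,0],
])

```text
clock: 18.52
tcp_pos: [0.5831, 0.0069, 0.1341]
orientation: [-0.001, 0.631, 0.776, -0.001]
wrist_force: [0.7, -1.1, -3.1]
finger_gap: 0.0417
```

>>> carry_out([
  [-1,0,0,0.007,0,0,0],
  [-1,0,0,0.007,0,0,0],
  [-1,0,0,0.0065,0,0,0],
  [-1,0,0,0,0,0,0],
  [-1,0,0,0,0,0,0],
])

```text
clock: 19.15
tcp_pos: [0.5832, 0.0069, 0.1138]
orientation: [-0.001, 0.631, 0.776, -0.001]
wrist_force: [-1.1, 0.5, -3.7]
finger_gap: 0.0418
```

Run:
```python
from h import *
b=snap('scene','s4');w=snap('wrist','w8')
full([.5842,.0070,.1155],101.8)
for X in([.6257,.0165,.11],): print(proj(b,X),proj(w,X))
# predicted fixed knuckle mid-points +-27 and faces, and leaf knuckle
u=np.array([-.2045,.9789,0]); e=np.array([.6257,.0165,.11])
for k in(-.027,0,.027): print(k,proj(b,e+k*u))
B=cv2.resize(b['color'][215:260,265:315,::-1],None,fx=12,fy=12,interpolation=cv2.INTER_CUBIC)
cv2.imwrite('pics/s4c.png',B)
```

```text
t 19.25 tcp [0.5834 0.0069 0.1141] gap 0.0417 F [-0.2  0.9 -2.7] q6 -0.33
level [-0.0018 -0.0003 -0.    ] then turn [-0.     -0.     -0.0002] then shift [-0.0001  0.0009 -0.0014] or shift now [-0.0001  0.0008 -0.0014]
[291.13612365 242.23626943] [323.69118754 407.85224155]
-0.027 [284.16580366 237.05269464]
0 [291.13612365 242.23626943]
0.027 [298.29554534 247.56047232]
```

View pics/s4c.png

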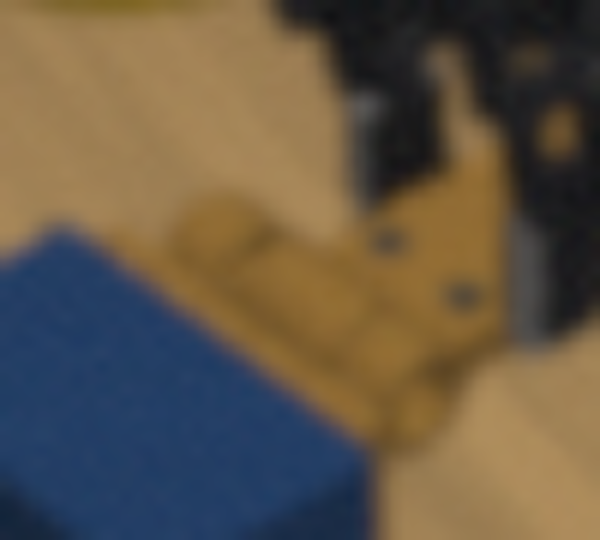

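The loose knuckle sits between the two fixed ones and its outline is slightly low (about 1–2 mm), with no contact force. I raise it a little, then feel gently for the brass plate, expected about 3 mm beyond the aligned position, to confirm x.

>>> carry_out([
  [-1,0,0.001,-0.0013,-0.001,0,0],
  [-1,0,0.001,0,0,0,0],
  [-1,0,0,0,0,0,0],
  [-1,0,0,0,0,0,0],
])

```text
clock: 19.75
tcp_pos: [0.5851, 0.0073, 0.1151]
orientation: [-0.001, 0.631, 0.776, -0.0]
wrist_force: [0.1, -0.6, -3.3]
finger_gap: 0.042
```

>>> carry_out([
  [-1,0,0.001,0,0,0,0],
  [-1,0,0,0,0,0,0],
  [-1,0,0,0,0,0,0],
])

```text
clock: 20.12
tcp_pos: [0.5861, 0.0075, 0.115]
orientation: [-0.001, 0.631, 0.776, -0.0]
wrist_force: [-0.1, 0.5, -3.2]
finger_gap: 0.0421
```

>>> carry_out([
  [-1,0,0.001,0,0,0,0],
  [-1,0,0,0,0,0,0],
  [-1,0,0,0,0,0,0],
])

```text
clock: 20.5
tcp_pos: [0.587, 0.0077, 0.1151]
orientation: [-0.001, 0.631, 0.776, -0.0]
wrist_force: [0.0, 0.7, -2.5]
finger_gap: 0.0417
```

>>> carry_out([
  [-1,0,0.001,0,0,0,0],
  [-1,0,0,0,0,0,0],
  [-1,0,0,0,0,0,0],
])

```text
clock: 20.88
tcp_pos: [0.5878, 0.0079, 0.115]
orientation: [-0.001, 0.631, 0.776, -0.001]
wrist_force: [-0.3, 0.4, -3.8]
finger_gap: 0.0417
```

>>> carry_out([
  [-1,0,0.0007,0,0,0,0],
  [-1,0,0,0,0,0,0],
  [-1,0,0,0,0,0,0],
])

```text
clock: 21.25
tcp_pos: [0.5879, 0.008, 0.1148]
orientation: [-0.001, 0.631, 0.776, -0.001]
wrist_force: [-4.6, -0.2, -1.9]
finger_gap: 0.0419
```

Contact came about 3.9 mm beyond the image-based position, so the aligned x is about 1 mm further forward than the image gave. I back off 3.6 mm and check the side clearance at ±2.5 mm.

>>> carry_out([
  [-1,0,-0.0036,0,0,0,0],
  [-1,0.0015,0,0,0,0,0],
  [-1,0.001,0,0,0,0,0],
  [-1,0,0,0,0,0,0],
  [-1,0,0,0,0,0,0],
])

```text
clock: 21.88
tcp_pos: [0.5848, 0.0099, 0.1151]
orientation: [-0.001, 0.631, 0.776, -0.0]
wrist_force: [-0.4, 0.5, -3.0]
finger_gap: 0.0419
```

>>> carry_out([
  [-1,-0.0025,0,0,0,0,0],
  [-1,-0.0015,0,0,0,0,0],
  [-1,-0.001,0,0,0,0,0],
  [-1,0,0,0,0,0,0],
  [-1,0,0,0,0,0,0],
])

```text
clock: 22.5
tcp_pos: [0.5857, 0.0049, 0.1151]
orientation: [-0.001, 0.631, 0.776, -0.0]
wrist_force: [0.1, 0.6, -2.7]
finger_gap: 0.0417
```

>>> carry_out([
  [-1,0.0025,0,0,0,0,0],
  [-1,0,0,0,0,0,0],
  [-1,0,0,0,0,0,0],
  [-1,0,0,0,0,0,0],
])

```text
clock: 23.0
tcp_pos: [0.5852, 0.0073, 0.1151]
orientation: [-0.001, 0.631, 0.776, -0.0]
wrist_force: [0.2, 0.3, -2.5]
finger_gap: 0.0418
```

Run:
```python
from h import *
full([.585,.0073,.1150],101.8)
s=env.get_state()
M=Ro.from_quat(np.roll(s['orientation'],-1)).as_matrix()
print('eye est',(s['tcp_pos']+M@[.0008,.0425,.005]).round(4), env.hand_in())
```

```text
t 23.0 tcp [0.5852 0.0073 0.1151] gap 0.0418 F [ 0.2  0.3 -2.5] q6 -0.33
level [-0.0013 -0.0004  0.    ] then turn [-0.     -0.     -0.0002] then shift [-0.     -0.0002  0.0001] or shift now [-0.     -0.0002  0.0001]
the job is handed in; nothing more can be done
eye est [0.6266 0.0168 0.11  ] None
```

The pin is in the pot, and the leaf's knuckle is held in the gripper between the jamb's two knuckles. I handed the job in at 23.0 s of robot time. Just after the drop, a picture showed the pin lying flat on the floor of the standing pot.

**Final checks on the leaf:**
- **Level and direction:** the tool is level to about 0.1° and its yaw matches the jamb. The leaf's own pitch in the grip was not settled: one image fit with free tilt gave about 5°. I trusted the flat grasp on the table instead.
- **Contact:** the wrist force shows only the leaf's weight, about 3 N, so it is not leaning on the jamb.
- **Along x:** I felt for the brass plate with about 5 N. That put the aligned position about 1 mm further forward than the images did; I used the felt value.
- **Along the hole line:** the leaf moved 2.5 mm to each side without touching either knuckle.
- **Height:** I estimate the hole at 110 mm. I could not check this by touch, and my two estimates of the leaf's height in the grip differ by about 2 mm.

**Disagreements and slips:**
- Joint 6 ran to its range limit on the first approach to the pin, so I turned the gripper half round and carried on.
- The fingertips pressed about 11 N on the table while gripping the leaf.
- The post corners and the knuckles gave jamb positions about 2 mm apart along the hole line.
- I did not look again at the bystanders, or at the pot beyond the part showing in one later scene crop. Nothing felt like a touch on any of them.

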